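# Lay the flanged feed roller in its cradle and shut the keeper

## Task

Take the feed roller that has a wide flange at its foot and lay it gently on its side in the two V saddles of the cradle, with its flange down in the slot between the end plate and the nearer saddle; do not let it drop or topple. Let go of it, then swing the keeper arm over it and press it down firmly with the fingers until it is fully home. Leave the plain roller, the stack of plates and the bin of buckles where they are.

Things in the scene. Friction and masses are not known exactly. Their poses are not given: they have to be found in the camera images.
- roller: flanged feed roller, upright on its flange at the start, 125 mm long, 0.3-0.45 kg. Origin: centre of the flange's outer face (foot); z runs along it from flange to stub. Along z: aluminium flange dia. 56 mm, 0-10 mm; black rubber-covered body dia. 34 mm, 10-110 mm; aluminium stub dia. 16 mm, 110-125 mm. Round, so its turn about z is of no account
- roller_mid (a point): point on the roller's axis 60 mm from the flange's outer face
- cradle: fixed aluminium cradle. Origin on the bench under its middle, z up; a laid roller lies along its y axis, flange end at +y. Dark steel base x -35 to 105, y -60 to 80 mm, 10 mm thick. Two 90 degree V saddles at y 28 to 46 and -46 to -30 mm, 46 mm wide, tips 57 mm above the bench. End plate y 64 to 72 mm, 60 mm wide, 60 mm high. Yaw within 0.45 rad of the bench's axes
- seat (a point): point of the cradle (x 0, y 0, 60 mm above the bench) where roller_mid lies when the roller is seated in the middle of its play; axes as the cradle's
- slot (a point): middle of the slot for the flange (cradle y 55 mm, 60 mm above the bench, on the laid roller's axis). The slot is 18 mm wide along y, from 46 to 64 mm, between the nearer saddle and the end plate; the flange is 10 mm thick
- hinge (a point): middle of the keeper's hinge pin, at cradle x 85 mm, 89 mm above the bench; the pin runs along the cradle's y. It is held by two upright cheeks, 24 mm deep in x, reaching to 100 mm above the bench and to 23 mm either side in y
- keeper (a joint): keeper arm's angle: 0 when level across the roller, home on its stop (its rubber foot then clears a seated roller by about 1.5 mm); 1.57 straight up; at most 1.95, leaning to the cradle's +x. Starts open at 1.6 to 1.85. Stiff friction hinge: stays where left, takes 2 to 3 N at the pad to move
- keeper_pad (a point): centre of the upper face of the black press pad (36 mm along the arm, 30 wide, 12 thick) at the arm's free end, 115 mm from the hinge. Arm home: the face looks up, 95 mm above the bench at cradle x -30 mm. Arm open: it looks away to the cradle's +x. The arm is a steel bar 24 mm wide, 10 mm thick; its end is 133 mm from the hinge
- plain_roller: plain roller without flange, standing upright, black body 34 mm in diameter and 90 mm high, stub 16 mm in diameter and 15 mm high on top; not to be moved. Origin at its foot
- plate_stack: stack of dark plates, 120 by 100 mm and 48 mm high; not to be moved. Origin under its centre
- bin: open blue plastic bin with small dark buckles, 130 by 180 mm and 65 mm high; not to be moved. Origin under its centre
Not all that is in view belongs to the job. Leave any green look-alike of the roller alone. Leave any yellow look-alike of the cradle alone.

How it is judged:
On the way, in this order (a step that is already met when the one before it is completed fails the run):
1. the roller lies in both saddles with its flange in the slot, let go, the keeper still open (x of roller_mid in the frame of seat between -0.005 and 0.005 m and y of roller_mid in the frame of seat between -0.007 and 0.007 m and z of roller_mid in the frame of seat between -0.004 and 0.004 m and angle between the z axis of roller and the y axis of cradle, either way round below 0.07 rad and y of roller in the frame of cradle above 0.05 m and contact force between the fingers and roller below 0.2 N and value of joint keeper above 0.8 rad), for 0.2 s.
2. the keeper is pressed home: within 0.05 rad of its stop with the fingers pressing on it with more than 4 N (value of joint keeper below 0.05 rad and contact force between the fingers and cradle above 4 N), for 0.05 s.
At the end, for the whole second after the job is handed in: the roller lies at rest in the saddles, its axis within 0.07 rad of the cradle's, its middle within 5 mm sideways and 4 mm in height of the seat and within 7 mm along the cradle, the flange in the slot at the end plate; the keeper is closed to within 0.05 rad of its stop (x of roller_mid in the frame of seat between -0.005 and 0.005 m and y of roller_mid in the frame of seat between -0.007 and 0.007 m and z of roller_mid in the frame of seat between -0.004 and 0.004 m and angle between the z axis of roller and the y axis of cradle, either way round below 0.07 rad and y of roller in the frame of cradle above 0.05 m and value of joint keeper below 0.05 rad and linear speed of roller below 0.02 m/s); the robot touches nothing.
It fails at once if the roller drops or topples: moves faster than 0.5 m/s while not held by the fingers (linear speed of roller above 0.5 m/s and contact force between the fingers and roller below 0.1 N).
It fails at once if the plain roller, the plate stack or the bin is shifted more than 30 mm (distance of any of plain_roller, plate_stack, bin from where it was at the start of the episode above 0.03 m).
It also fails if it takes over 69 s, if anything falls off the work surface, if the arm or the gripper's body presses on something with over 40 N, if the wrist force passes 120 N, or if a joint passes its speed limit or range.

## Robot

A 6-joint arm with a two-finger parallel gripper is mounted at the origin on the work surface. World frame = base frame: x ahead of the robot, y to its left, z up, the work surface at z = 0. Lengths are in m, angles in rad, forces in N, time in s.
With the tool pointing down it reaches from about 0.275 to 0.875 m from the base axis. Payload 12.5 kg.
Tool frame: the origin (TCP) lies midway between the tips of the shut fingers; the grasp point (between the pads) lies 19 mm behind it (arm.grip_depth is the distance from the TCP to the grasp point, in m); z points along the fingers, y is the line along which they close (so a half turn about z gives the same grasp; the last joint's range is limited). The gripper opens to 85 mm and grips with 20 to 120 N. Pads are 22 mm wide; open, the fingers measure 114 mm over their backs; the gripper's body (76 mm by 85 mm) begins 54 mm behind the grasp point. The pads swing forward as they close: fully open they stand 13 mm farther back than shut.
Start: joints at [-1.19, 0.351, 1.652, -0, 1.139, -0.085], TCP at [0.247, -0.491, 0.231] pointing down, gripper open.
Joint ranges: [-2.75, 2.75], [-0.79, 2.1], [0.01, 2.65], [-1.57, 4.71], [0.07, 3.14], [-2.87, 2.87]. Speed limits (rad/s): [2.22, 2.22, 2.79, 3.14, 3.14, 3.14].

## Interface

Orientations are given as a rotation vector (axis times angle).
In Python, from bench import arm gives the robot as it stands.
- The arm moves only by the shell command python3 -m pendant 'ROWS'. ROWS is JSON, a list that holds one entry, the list of rows, each a list of 7 numbers: the shift along the tool's x, y, z in units of 5 cm (1.0 is 5 cm), then the turn, a rotation vector about the tool's x, y, z in units of 5 degrees (1.0 is 5 degrees), then the closure, from -1 (fully open) to 1 (shut). In form: [[[x, y, z, ax, ay, az, fingers], ...]]. A call has 1 to 8 rows; each row shifts and turns the commanded pose from where the row before left it, along the tool's axes as they then stand; what a row does not reach is not made up. A row lasts 1/10 s, in which the tool goes at most 50 mm and 8.59 degrees, less where a joint would pass 70% of its speed; a pose out of reach is approached as far as the arm can. A call with a number of a shift or a turn outside -1 to 1 is refused whole. A call with a gripper value outside its range is refused whole. The fingers move at their own pace and stop on an object; the grip force is fixed at half the most. Time passes only in rows, so rows that do not move let the fingers close. It gives the time, the measured TCP pose, the force, the opening and the grip force at its end, in the units of the state.
- arm.get_obs(): the state, without advancing time (a new reading comes with each control period).
- arm.capture(name): name is "side" or "top"; returns the picture (384x512x3 uint8, red, green, blue); there is no depth.
- arm.calibration(name): a dict with "mtx" (3x3 intrinsics, pixels), "dist_coeffs" ([k1, k2, p1, p2, k3] as OpenCV has them; the pictures are not rectified), "view" (4x4, takes a point from world to camera coordinates). Camera axes: x right, y down, z forward; pixel columns grow to the right and rows downward; lengths in m; the calibration is good to about 2 mm. A picture is of the moment at which its call begins. calibration takes no time and is no camera call.
- arm.close_job(): hands the job in; it is judged then, once.
The state is a dict: "t": time; "qpos": joint angles; "joint_velocities": joint speeds; "tau": joint torques, N m; "tool_pos": TCP position; "tcp_rot": TCP orientation; "wrist_force": force on the tool from outside, world axes, zero at the start; "ft_torque": the same for the moment, N m; "finger_gap": finger opening in m; "gripper_force": force on a finger pad.
Only numpy, scipy, OpenCV 4.12 (cv2) and the standard library are available. Lean on these libraries where they do the work, as an engineer would, in place of code of your own. Each camera call takes 0.05 s, during which the arm holds its last target. There are 200 camera calls.

## Working session

There is one attempt and no reset: what is moved stays moved. The work goes in short steps, Python scripts to look and compute and a shell command to move; the robot and the scene stay as the last step left them, time stands still between calls to the robot, and variables do not carry over. Pictures are saved under pics/ and viewed, at most 10 in all, crops included, and the job is handed in when it is done.

```bash
ls; mkdir -p pics; python3 - <<'E'
from bench import arm
import cv2
for n in("side","top"):
    cv2.imwrite(f"pics/{n}0.png",arm.capture(n)[:,:,::-1]); print(n,arm.calibration(n))
print(arm.get_obs())
E
```

```text
pics
side {'mtx': array([[348.64629712,   0.        , 253.22271102],
       [  0.        , 348.64629712, 196.83393822],
       [  0.        ,   0.        ,   1.        ]]), 'dist_coeffs': array([-0.03346355,  0.        ,  0.        ,  0.        ,  0.        ]), 'view': array([[-0.99155491, -0.12967027,  0.00211584,  0.44099697],
       [-0.09596151,  0.72262293, -0.68454912,  0.10696563],
       [ 0.08723672, -0.67897108, -0.72896367,  1.22635134],
       [ 0.        ,  0.        ,  0.        ,  1.        ]])}
top {'mtx': array([[436.10673353,   0.        , 257.64522527],
       [  0.        , 436.10673353, 182.70626891],
       [  0.        ,   0.        ,   1.        ]]), 'dist_coeffs': array([-0.08805997,  0.        ,  0.        ,  0.        ,  0.        ]), 'view': array([[-0.01576233, -0.99974206,  0.01635119, -0.0112757 ],
       [-0.99730113,  0.01454685, -0.07196418,  0.44159419],
       [ 0.07170776, -0.01744138, -0.99727318,  1.39137085],
       [ 0.        ,  0.        ,  0.        ,  1.        ]])}
{'t': 0.1, 'qpos': array([-1.18958291e+00,  3.51177564e-01,  1.65232681e+00, -6.54588693e-06,
        1.13907138e+00, -8.46296014e-02]), 'joint_velocities': array([-8.96556201e-04, -3.95337956e-04, -2.86984402e-03, -7.67459255e-04,
       -2.02499108e-04, -2.93792558e-05]), 'tau': array([ 7.74401360e-04, -5.06832755e+01, -2.91877699e+01, -5.79942366e-05,
        2.68297495e-03,  2.21200321e-05]), 'tool_pos': array([ 0.24695125, -0.49113451,  0.23082752]), 'tcp_rot': array([-3.05581152e+00, -7.24925903e-01,  2.37321537e-04]), 'wrist_force': array([ 0.81907175,  1.13321555, -0.14964775]), 'ft_torque': array([-0.03418499,  0.01326494,  0.00858305]), 'gripper_force': 0.0, 'finger_gap': 0.08523266232401631}
```

View pics/side0.png

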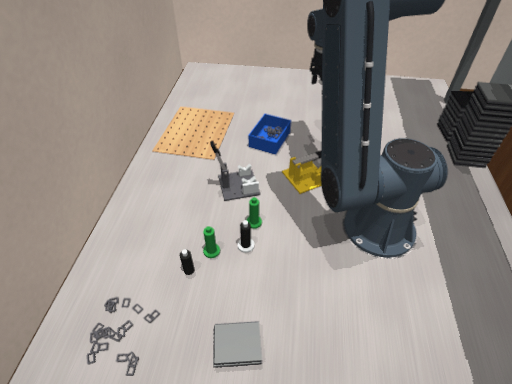

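View pics/top0.png

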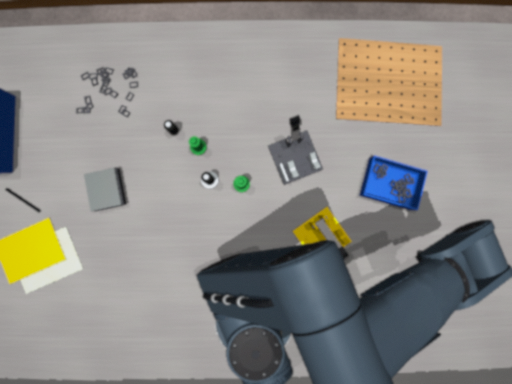

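Candidates, by side / top pixel:
- (246,236) / (209,180): black body with a white flange at its foot.
- (254,212) / (241,183) and (210,242) / (197,145): green look-alikes.
- (187,262) / (171,128): black with no flange, so the plain roller.

The first one fits. The cradle is the grey one at (240,183) / (295,157), not the yellow one. I'll confirm both in one enlarged crop.

```bash
python3 - <<'E'
import cv2,numpy as np
t=cv2.imread("pics/top0.png")[105:195,190:330]; s=cv2.imread("pics/side0.png")[135:255,200:275]
t=cv2.resize(t,None,fx=3.4,fy=3.4,interpolation=cv2.INTER_CUBIC)  #476x306
s=cv2.resize(s,None,fx=4.2,fy=4.2,interpolation=cv2.INTER_CUBIC)  #315x504
o=np.zeros((504,800,3),np.uint8);o[:t.shape[0],:t.shape[1]]=t;o[:s.shape[0],480:480+s.shape[1]]=s
cv2.imwrite("pics/crop.png",o)
E
```

```text
(no output)
```

View pics/crop.png

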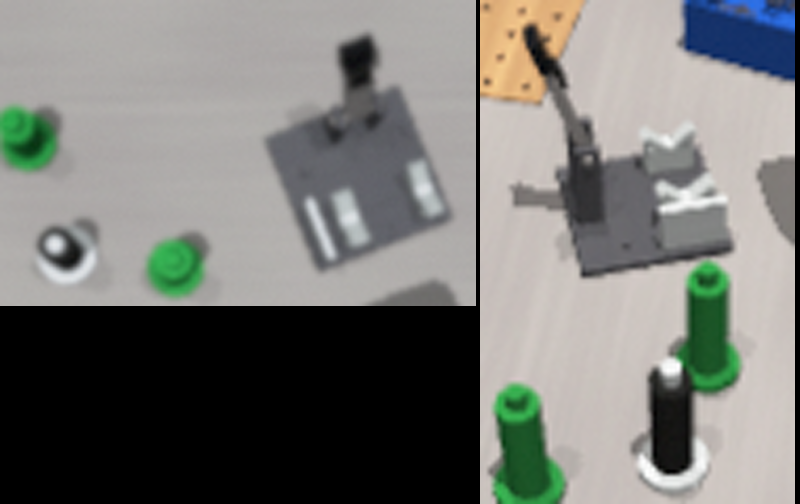

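The crop confirms both. The target roller has its flange at top-crop (66,255) and side-crop (673,462). In the grey cradle the keeper points up-image (+x world), and the end plate is at top-crop (320,229), on the left (+y). Next I fit the poses.

```bash
cat > h.py <<'E'
import numpy as np,cv2
from bench import arm
from scipy.optimize import least_squares
C={n:arm.calibration(n) for n in("side","top")}
def proj(n,P):
    c=C[n];V=c["view"];return cv2.projectPoints(np.atleast_2d(P).astype(float),cv2.Rodrigues(V[:3,:3])[0],V[:3,3],c["mtx"],c["dist_coeffs"])[0][:,0]
T=lambda u,v:("top",((u+.5)/3.4-.5+190,(v+.5)/3.4-.5+105))
S=lambda u,v:("side",((u-480+.5)/4.2-.5+200,(v+.5)/4.2-.5+135))
def cr(p,P):  # cradle->world, p=x,y,yaw
    c,s=np.cos(p[2]),np.sin(p[2]);P=np.atleast_2d(P);return np.c_[p[0]+c*P[:,0]-s*P[:,1],p[1]+s*P[:,0]+c*P[:,1],P[:,2]]
def fit(obs,f,x0):
    r=lambda x:np.concatenate([proj(o[0],f(x,P))[0]-o[1] for o,P in obs])
    s=least_squares(r,x0,loss="soft_l1");return s.x,r(s.x).round(1).reshape(-1,2)
E
python3 - <<'E'
from h import *
m=1e-3
o=[(T(265,138),(.105,.08,.01)),(T(398,88),(.105,-.06,.01)),(T(450,218),(-.035,-.06,.01)),(T(322,271),(-.035,.08,.01)),(T(320,229),(0,.068,.06)),
(S(583,272),(.105,.08,.003)),(S(733,245),(-.035,.08,.003))]
p,r=fit(o,cr,[.5,-.1,.4]);print("cradle",p,r.tolist())
f=lambda x,P:np.array([[x[0],x[1],P[2]]])
o=[(T(66,255),(0,0,.005)),(T(57,245),(0,0,.125)),(S(673,463),(0,0,.007)),(S(671,365),(0,0,.125))]
q,r=fit(o,f,[.45,.1]);print("roller",q,r.tolist())
for nm,a,b in(("green1",(25,125),(16,122)),("green2",(175,268),(175,262))):
    print(nm,fit([(T(*a),(0,0,.1))],f,[.45,.1])[0])
# keeper angle
pad=lambda a:cr(p,[.085-.115*np.cos(a)+.006*np.sin(a),0,.089+.115*np.sin(a)+.006*np.cos(a)])
o=[(S(538,45),0),(T(358,55),0)]
k,r=fit(o,lambda x,P:pad(x[0]),[1.7]);print("keeper",k,r.tolist())
print("seat",cr(p,[0,0,.06]))
E
```

```text
cradle [ 0.49468425 -0.16476828  0.37059391] [[-0.1, 0.1], [0.2, -0.9], [1.4, 0.2], [-0.5, 0.7], [0.6, 0.2], [-0.5, 0.9], [-0.1, 1.0]]
roller [0.4532525  0.13803497] [[0.5, 0.4], [-0.6, 0.1], [-0.2, -0.7], [-0.3, 0.3]]
green1 [0.564526   0.16680971]
green2 [0.4337403 0.0336449]
keeper [1.7815038] [[-0.1, 0.9], [-0.1, 0.4]]
seat [[ 0.49468425 -0.16476828  0.06      ]]
```

```bash
cat > ik.py <<'E'
import numpy as np
from scipy.spatial.transform import Rotation as R
def wrist(M,q1,phi):
    # M=Rz(q1)Ry(phi)Rz(q4)Ry(q5)Rz(q6+pi/2)
    N=R.from_euler("z",-q1).as_matrix()@M; N=R.from_euler("y",-phi).as_matrix()@N
    a=R.from_matrix(N).as_euler("ZYZ");o=[]
    for q4,q5,q6 in((a[0],a[1],a[2]),(a[0]+np.pi,-a[1],a[2]+np.pi)):
        w=lambda x,lo,hi:(x-lo)%(2*np.pi)+lo
        o.append(np.round([w(q4,-1.57,0),q5,w(q6-np.pi/2,-np.pi,0)],2))
    return o
def tool(az,th):  # z = horizontal(az)*sin th + down*cos th ; closing axis y at az+90deg
    h=np.array([np.cos(az),np.sin(az),0]);u=np.array([0,0,1.])
    z=h*np.sin(th)-u*np.cos(th);y=np.cross(u,h);return np.c_[np.cross(y,z),y,z]
E
python3 - <<'E'
from ik import *
import cv2
print("check",wrist(R.from_rotvec([-3.0558,-.7249,0]).as_matrix(),-1.19,2.003))
rl=np.array([.453,.138]);
for az in np.array([-1.2,-1.57,-.9,-.5,1.94]):
  for th in(np.radians(60),np.radians(75)):
    M=tool(az,th); w=np.r_[rl,.06]-.2*M[:,2]; q1=np.arctan2(w[1],w[0])
    print(az,th.round(2),"wrist",w.round(2),"q1",q1.round(2),wrist(M,q1,2.1))
print("place")
for th in np.radians([15,30]):
    M=tool(1.94,th); M2=M@np.diag([1,1,1.]); w=np.array([.495,-.165,.06])-.2*M[:,2]; q1=np.arctan2(w[1],w[0])
    print(th.round(2),w.round(2),q1.round(2),wrist(M,q1,2.1),"flip",wrist(M@np.diag([-1,-1,1]),q1,2.1))
t=cv2.imread("pics/top0.png")[125:190,265:330]; g=cv2.cvtColor(t,cv2.COLOR_BGR2HSV)
print(cv2.cvtColor(t,cv2.COLOR_BGR2GRAY)[28:62:2,8:60:2])
E
```

```text
check [array([ 0.  ,  1.14, -0.09]), array([ 3.14, -1.14,  3.06])]
-1.2 1.05 wrist [0.39 0.3  0.16] q1 0.65 [array([-0.98,  1.53,  0.59]), array([ 2.16, -1.53, -2.55])]
-1.2 1.31 wrist [0.38 0.32 0.11] q1 0.69 [array([-1.18,  1.7 ,  0.6 ]), array([ 1.96, -1.7 , -2.54])]
-1.57 1.05 wrist [0.45 0.31 0.16] q1 0.6 [array([-0.81,  1.74,  0.76]), array([ 2.33, -1.74, -2.38])]
-1.57 1.31 wrist [0.45 0.33 0.11] q1 0.63 [array([-0.99,  1.94,  0.73]), array([ 2.15, -1.94, -2.42])]
-0.9 1.05 wrist [0.35 0.27 0.16] q1 0.67 [array([-1.11,  1.32,  0.47]), array([ 2.03, -1.32, -2.67])]
-0.9 1.31 wrist [0.33 0.29 0.11] q1 0.72 [array([-1.32,  1.48,  0.52]), array([ 1.82, -1.48, -2.62])]
-0.5 1.05 wrist [0.3  0.22 0.16] q1 0.63 [array([-1.27,  0.97,  0.31]), array([ 1.88, -0.97, -2.83])]
-0.5 1.31 wrist [0.28 0.23 0.11] q1 0.68 [array([-1.53,  1.11,  0.47]), array([ 1.61, -1.11, -2.67])]
1.94 1.05 wrist [ 0.52 -0.02  0.16] q1 -0.05 [array([0.92, 1.62, 2.48]), array([ 4.06, -1.62, -0.66])]
1.94 1.31 wrist [ 0.52 -0.04  0.11] q1 -0.08 [array([1.11, 1.8 , 2.5 ]), array([ 4.25, -1.8 , -0.64])]
place
0.26
[... 1459 characters left out ...]
00  97  99
  101 117 132 151 163 168 171 171]
 [176 176 174 128  89 131 208 143  87 107 167 185 168 115  98 100 103 121
  143 160 169 172 174 173 171 172]
 [178 177 178 155  99 103 194 182  91  94 127 131 110  98 116 130 155 167
  172 176 175 174 173 175 174 173]
 [178 178 177 172 125  90 152 202 119  92  98 102 119 138 161 170 173 174
  174 175 175 173 173 173 173 173]
 [176 177 177 176 144  89 105 143 109 114 132 148 162 171 173 175 174 174
  173 175 176 174 176 174 174 173]
 [176 176 177 176 167 115 102 123 136 158 170 174 175 175 174 174 174 173
  173 174 172 173 174 172 173 173]
 [178 178 178 179 177 162 157 170 168 170 176 176 176 175 175 175 174 175
  174 175 175 174 173 175 173 174]]
```

```bash
cat > cradle.py <<'E'
from h import *
def cradle(img,p0=(.4947,-.1648,.37)):
    g=cv2.cvtColor(img,cv2.COLOR_RGB2GRAY)
    m=np.zeros_like(g);cv2.fillPoly(m,[proj("top",cr(p0,[[-.034,-.058,.01],[-.034,.078,.01],[.05,.078,.01],[.05,-.058,.01]])).round().astype(int)],255)
    w=np.clip(g.astype(float)-105,0,90)*(m>0);o=[]
    for y0,y1,yc,z in((.057,.076,.068,.06),(.024,.05,.037,.047),(-.05,-.026,-.038,.047)):
        k=np.zeros_like(g);cv2.fillPoly(k,[proj("top",cr(p0,[[-.033,y0,z],[-.033,y1,z],[.033,y1,z],[.033,y0,z]])).round().astype(int)],1)
        M=cv2.moments(w*k);o.append((("top",(M["m10"]/M["m00"],M["m01"]/M["m00"])),(0,yc,z)))
    return fit(o,cr,p0)
E
python3 - <<'E'
from cradle import *
im=cv2.imread("pics/top0.png")[:,:,::-1].copy()
p,r=cradle(im);print(p,r.tolist());print(cradle(im,p))
E
python3 -m pendant '[[[0,0,-1,0,0,0,-1],[0,0,-1,0,0,0,-1]]]'
```

```text
[ 0.49545065 -0.163808    0.36252282] [[0.1, -0.1], [0.1, 0.1], [-0.2, 0.1]]
(array([ 0.49564658, -0.16367665,  0.35965849]), array([[ 0.1, -0.1],
       [ 0.1,  0. ],
       [-0.2,  0.1]]))
t: 0.3
tool_pos: [0.2468, -0.4907, 0.3314]
tcp_rot: [-3.053, -0.724, 0.001]
wrist_force: [1.2, -0.9, 0.6]
finger_gap: 0.0856
gripper_force: 0.0
```

```bash
cat > plan.py <<'E'
from ik import *
from bench import arm
yaw=.363; SEAT=np.array([.4956,-.1637,.06])
def rep(name,p,M):
    o=arm.get_obs();A=R.from_rotvec(o["tcp_rot"]);d=A.as_matrix().T@(p-o["tool_pos"])
    w=(A.inv()*R.from_matrix(M)).as_rotvec(degrees=True)
    print(name,"TCP",p.round(4),"shift(units, current tool axes)",(d/.05).round(2),"turn(units)",(w/5).round(2),"shift in target axes",(M.T@(p-o["tool_pos"])/.05).round(2))
    print("  q",o["qpos"].round(2),"pos",o["tool_pos"].round(4),"F",o["wrist_force"].round(1),"gap",round(o["finger_gap"],4))
E
python3 - <<'E'
from plan import *
rl=np.array([.453,.138,.06]);M=tool(yaw-np.pi/2,np.radians(60))
pk=rl+.019*M[:,2]
rep("pre",pk-.11*M[:,2],M); rep("prehigh",pk-.11*M[:,2]+[0,0,.1],M)
E
```

```text
pre TCP [0.425  0.2117 0.1055] shift(units, current tool axes) [  9.49 -10.93   4.56] turn(units) [ -8.77  -9.72 -15.13] shift in target axes [ 9.85  8.32 -8.02]
  q [-1.19  0.27  1.52 -0.    1.36 -0.08] pos [ 0.2468 -0.4907  0.3314] F [ 1.2 -0.9  0.6] gap 0.0856
prehigh TCP [0.425  0.2117 0.2055] shift(units, current tool axes) [  9.49 -10.94   2.56] turn(units) [ -8.77  -9.72 -15.13] shift in target axes [ 8.11  8.32 -9.02]
  q [-1.19  0.27  1.52 -0.    1.36 -0.08] pos [ 0.2468 -0.4907  0.3314] F [ 1.2 -0.9  0.6] gap 0.0856
```

```bash
python3 -m pendant '[[[0.55,-0.63,0,0,0,0,-1],[0.55,-0.63,0,0,0,0,-1],[0.55,-0.63,0,0,0,0,-1],[0.55,-0.63,0,0,0,0,-1],[0.55,-0.63,0,0,0,0,-1],[0.55,-0.63,0,0,0,0,-1],[0.55,-0.63,0,0,0,0,-1],[0.55,-0.63,0,0,0,0,-1]]]' >/dev/null;  python3 -m pendant '[[[0.55,-0.63,0,0,0,0,-1],[0.55,-0.63,0,0,0,0,-1],[0.55,-0.63,0,0,0,0,-1],[0.55,-0.63,0,0,0,0,-1],[0.55,-0.63,0,0,0,0,-1],[0.55,-0.63,0,0,0,0,-1],[0.55,-0.63,0,0,0,0,-1],[0.55,-0.63,0,0,0,0,-1]]]'
python3 -m pendant '[[[0.2,-0.3,0,0,0,-1,-1],[0,0,0,0,0,-1,-1],[0,0,0,0,0,-1,-1],[0,0,0,0,0,-1,-1],[0,0,0,0,0,-1,-1],[0,0,0,0,0,-1,-1],[0,0,0,0,0,-1,-1],[0,0,0,0,0,-1,-1]]]'
python3 -m pendant '[[[0,0,0,0,0,-1,-1],[0,0,0,0,0,-1,-1],[0,0,0,0,0,-1,-1],[0,0,0,0,0,-1,-1],[0,0,0,0,0,-1,-1],[0,0,0,0,0,-1,-1],[0,0,0,0,0,-1,-1],[0,0,0,0,0,-1,-1]]]'
python3 - <<'E'
from plan import *
rl=np.array([.453,.138,.06]);M=tool(yaw-np.pi/2,np.radians(60))
pk=rl+.019*M[:,2]
rep("prehigh",pk-.11*M[:,2]+[0,0,.1],M)
E
```

```text
t: 1.9
tool_pos: [0.4137, 0.1584, 0.3311]
tcp_rot: [3.057, 0.726, -0.0]
wrist_force: [1.3, -2.0, 0.9]
finger_gap: 0.0856
gripper_force: 0.0
t: 2.7
tool_pos: [0.4159, 0.1744, 0.331]
tcp_rot: [-2.621, -1.731, 0.001]
wrist_force: [-0.4, -0.2, 0.5]
finger_gap: 0.0851
gripper_force: 0.0
t: 3.5
tool_pos: [0.4158, 0.1744, 0.331]
tcp_rot: [-1.871, -2.523, 0.001]
wrist_force: [-0.1, 0.9, 0.3]
finger_gap: 0.0852
gripper_force: 0.0
prehigh TCP [0.425  0.2117 0.2055] shift(units, current tool axes) [0.66 0.39 2.51] turn(units) [ -0.42 -12.    -0.7 ] shift in target axes [2.49 0.44 0.71]
  q [ 0.29  0.07  1.75  0.    1.32 -0.  ] pos [0.4158 0.1744 0.331 ] F [-0.1  0.9  0.3] gap 0.0852
```

```bash
python3 -m pendant '[[[0.3,0.4,0,0,0,-0.8,-1],[0.3,0,0,0,-1,0,-1],[0,0,0,0,-1,0,-1],[0,0,0,0,-1,0,-1],[0,0,0,0,-1,0,-1],[0,0,0,0,-1,0,-1],[0,0,0,0,-1,0,-1],[0,0,0,0,-1,0,-1]]]' >/dev/null
python3 -m pendant '[[[0,0,0,0,-1,0,-1],[0,0,0,0,-1,0,-1],[0,0,0,0,-1,0,-1],[0,0,0,0,-1,0,-1],[0,0,0,0,-1,0,-1],[0,0,0,0,0,0,-1]]]'
python3 - <<'E'
from plan import *
import cv2
rl=np.array([.453,.138,.06]);M=tool(yaw-np.pi/2,np.radians(60))
pk=rl+.019*M[:,2]
rep("prehigh",pk-.11*M[:,2]+[0,0,.1],M);rep("pre",pk-.11*M[:,2],M)
E
```

```text
t: 4.9
tool_pos: [0.425, 0.2089, 0.3296]
tcp_rot: [1.235, 1.793, -0.72]
wrist_force: [-0.2, 0.3, -0.1]
finger_gap: 0.0854
gripper_force: 0.0
prehigh TCP [0.425  0.2117 0.2055] shift(units, current tool axes) [2.18 0.03 1.19] turn(units) [-0.03  0.03  0.03] shift in target axes [2.18 0.02 1.2 ]
  q [ 0.8   0.38  1.7  -0.9   1.65  0.65] pos [0.425  0.2089 0.3296] F [-0.2  0.3 -0.1] gap 0.0854
pre TCP [0.425  0.2117 0.1055] shift(units, current tool axes) [3.91 0.04 2.19] turn(units) [-0.03  0.03  0.03] shift in target axes [3.91 0.02 2.2 ]
  q [ 0.8   0.38  1.7  -0.9   1.65  0.65] pos [0.425  0.2089 0.3296] F [-0.2  0.3 -0.1] gap 0.0854
```

```bash
python3 -m pendant '[[[0.7,0,0.4,0,0,0,-1],[0.7,0,0.4,0,0,0,-1],[0.7,0,0.4,0,0,0,-1],[0.7,0,0.4,0,0,0,-1],[0.7,0,0.4,0,0,0,-1],[0.4,0,0.2,0,0,0,-1],[0,0,0,0,0,0,-1]]]'
python3 - <<'E'
from plan import *
import cv2
rl=np.array([.453,.138,.06]);M=tool(yaw-np.pi/2,np.radians(60))
pk=rl+.019*M[:,2]
rep("pick",pk,M)
t=arm.capture("top")[:,:,::-1];s=arm.capture("side")[:,:,::-1]
t=cv2.resize(t[120:240,130:260],None,fx=3,fy=3,interpolation=cv2.INTER_CUBIC);s=cv2.resize(s[150:270,190:320],None,fx=3,fy=3,interpolation=cv2.INTER_CUBIC)
cv2.imwrite("pics/pre.png",np.hstack([t,s]))
E
```

```text
t: 5.6
tool_pos: [0.4242, 0.21, 0.1054]
tcp_rot: [1.239, 1.795, -0.719]
wrist_force: [-0.4, -0.1, 1.2]
finger_gap: 0.0854
gripper_force: 0.0
pick TCP [0.4588 0.1226 0.0505] shift(units, current tool axes) [0.01 0.04 2.18] turn(units) [-0.05 -0.01  0.02] shift in target axes [0.01 0.03 2.18]
  q [ 0.81  0.74  1.8  -0.92  1.37  1.01] pos [0.4242 0.21   0.1054] F [-0.4 -0.1  1.2] gap 0.0854
```

View pics/pre.png

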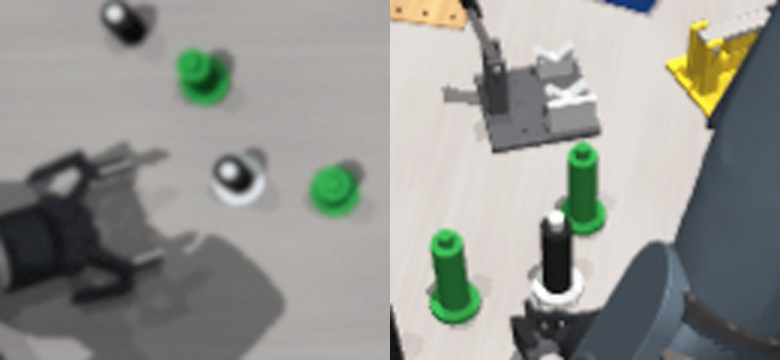

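The open fingers, with tips at (130,168) and (160,256), are aimed at the roller's body near (238,176), and the way in is clear.

```bash
python3 -m pendant '[[[0,0,0.4,0,0,0,-1],[0,0,0.4,0,0,0,-1],[0,0,0.4,0,0,0,-1],[0,0.04,0.4,0,0,0,-1],[0,0,0.3,0,0,0,-1],[0,0,0.28,0,0,0,-1],[0,0,0,0,0,0,-1]]]'
python3 -m pendant '[[[0,0,0,0,0,0,1],[0,0,0,0,0,0,1],[0,0,0,0,0,0,1],[0,0,0,0,0,0,1],[0,0,0,0,0,0,1],[0,0,0,0,0,0,1],[0,0,0,0,0,0,1]]]'
python3 - <<'E'
from plan import *
rl=np.array([.453,.138,.06]);M=tool(yaw-np.pi/2,np.radians(60))
rep("pick",rl+.019*M[:,2],M)
E
```

```text
t: 6.4
tool_pos: [0.4602, 0.122, 0.053]
tcp_rot: [1.241, 1.792, -0.717]
wrist_force: [-0.3, 0.3, -0.0]
finger_gap: 0.0851
gripper_force: 0.0
t: 7.1
tool_pos: [0.4603, 0.1235, 0.0533]
tcp_rot: [1.239, 1.792, -0.714]
wrist_force: [-1.1, 3.8, 5.1]
finger_gap: 0.0326
gripper_force: 59.1
pick TCP [0.4588 0.1226 0.0505] shift(units, current tool axes) [ 0.05 -0.03  0.03] turn(units) [-0.01  0.   -0.02] shift in target axes [ 0.05 -0.03  0.03]
  q [ 0.64  0.8   1.89 -1.09  1.22  1.11] pos [0.4603 0.1235 0.0533] F [-1.1  3.8  5.1] gap 0.0326
```

```bash
cat >> plan.py <<'E'
TCP0=np.array([.4603,.1235,.0533]);A0=R.from_rotvec([1.239,1.792,-.714]).as_matrix()
OFF=A0.T@(np.array([.453,.138,.06])-TCP0); AX=A0.T@[0,0,1.]
yc=np.array([-np.sin(yaw),np.cos(yaw),0]);xc=np.array([np.cos(yaw),np.sin(yaw),0])
# orientation with roller axis exactly along -y_c, closing axis as close to x_c as held
_y=np.array([0,1.,0])-AX*AX[1];_y/=np.linalg.norm(_y)
B=np.c_[AX,_y,np.cross(AX,_y)];W=np.c_[-yc,xc,np.cross(-yc,xc)];MP=W@B.T
def placeTCP(d=(0,0,0)): return SEAT+xc*d[0]+yc*d[1]+[0,0,d[2]]-MP@OFF
E
python3 - <<'E'
from plan import *
print("OFF",OFF.round(4),"AX",AX.round(3),"tool z at place",MP[:,2].round(2))
E
python3 -m pendant '[[[-0.17,0,-0.1,0,0,0,1],[-0.35,0,-0.2,0,0,0,1],[-0.52,0,-0.3,0,0,0,1],[-0.7,0,-0.4,0,0,0,1],[-0.7,0,-0.4,0,0,0,1],[-0.7,0,-0.4,0,0,0,1],[-0.7,0,-0.4,0,0,0,1],[-0.35,0,-0.2,0,0,0,1]]]'
python3 - <<'E'
from plan import *
rep("abv",placeTCP((0,0,.25)),MP)
E
```

```text
OFF [ 0.0023 -0.0017 -0.0173] AX [-0.866  0.001 -0.5  ] tool z at place [-0.18  0.47 -0.87]
t: 7.9
tool_pos: [0.4601, 0.1222, 0.2974]
tcp_rot: [1.242, 1.792, -0.712]
wrist_force: [-0.5, -0.3, -4.8]
finger_gap: 0.0322
gripper_force: 59.9
abv TCP [ 0.4948 -0.1568  0.2939] shift(units, current tool axes) [-2.68 -1.32  4.76] turn(units) [ 0.03 17.98 -0.02] shift in target axes [-4.77 -1.32 -2.67]
  q [ 0.63  0.36  1.83 -0.99  1.47  0.66] pos [0.4601 0.1222 0.2974] F [-0.5 -0.3 -4.8] gap 0.0322
```

```bash
python3 -m pendant '[[[0,0,0,0,0.5,0,1],[0,0,0,0,1,0,1],[0,0,0,0,1,0,1],[0,0,0,0,1,0,1],[0,0,0,0,1,0,1],[0,0,0,0,1,0,1],[0,0,0,0,1,0,1],[0,0,0,0,1,0,1]]]' >/dev/null
python3 -m pendant '[[[0,0,0,0,1,0,1],[0,0,0,0,1,0,1],[0,0,0,0,1,0,1],[0,0,0,0,1,0,1],[0,0,0,0,1,0,1],[0,0,0,0,1,0,1],[0,0,0,0,1,0,1],[0,0,0,0,1,0,1]]]' >/dev/null
python3 -m pendant '[[[0,0,0,0,1,0,1],[0,0,0,0,1,0,1],[0,0,0,0,0.5,0,1],[-0.2,-0.05,-0.1,0,0,0,1],[-0.4,-0.1,-0.25,0,0,0,1],[-0.6,-0.2,-0.35,0,0,0,1],[-0.6,-0.2,-0.35,0,0,0,1],[-0.6,-0.2,-0.35,0,0,0,1]]]'
python3 -m pendant '[[[-0.6,-0.15,-0.35,0,0,0,1],[-0.6,-0.15,-0.3,0,0,0,1],[-0.6,-0.15,-0.3,0,0,0,1],[-0.4,-0.1,-0.2,0,0,0,1],[-0.2,0,-0.1,0,0,0,1],[0,0,0,0,0,0,1]]]'
python3 - <<'E'
from plan import *
rep("abv",placeTCP((0,0,.25)),MP);rep("low",placeTCP((0,0,.03)),MP)
E
```

```text
t: 10.3
tool_pos: [0.4739, -0.0227, 0.2952]
tcp_rot: [-1.525, -2.208, -0.407]
wrist_force: [1.0, 0.6, -2.3]
finger_gap: 0.0323
gripper_force: 59.8
t: 10.9
tool_pos: [0.4964, -0.1579, 0.2889]
tcp_rot: [-1.526, -2.205, -0.408]
wrist_force: [0.2, 1.2, -3.4]
finger_gap: 0.0322
gripper_force: 59.8
abv TCP [ 0.4948 -0.1568  0.2939] shift(units, current tool axes) [ 0.08 -0.02 -0.07] turn(units) [ 0.    0.   -0.02] shift in target axes [ 0.08 -0.02 -0.07]
  q [-0.55  0.44  1.46  0.31  1.66 -0.95] pos [ 0.4964 -0.1579  0.2889] F [ 0.2  1.2 -3.4] gap 0.0322
low TCP [ 0.4948 -0.1568  0.0739] shift(units, current tool axes) [-2.12 -0.02  3.74] turn(units) [ 0.    0.   -0.02] shift in target axes [-2.12 -0.02  3.74]
  q [-0.55  0.44  1.46  0.31  1.66 -0.95] pos [ 0.4964 -0.1579  0.2889] F [ 0.2  1.2 -3.4] gap 0.0322
```

```bash
python3 -m pendant '[[[-0.2,0,0.35,0,0,0,1],[-0.35,0,0.6,0,0,0,1],[-0.35,0,0.6,0,0,0,1],[-0.35,0,0.6,0,0,0,1],[-0.35,0,0.6,0,0,0,1],[-0.2,0,0.4,0,0,0,1],[-0.1,0,0.2,0,0,0,1],[-0.1,0,0.2,0,0,0,1]]]'
python3 -m pendant '[[[0,0,0,0,0,0,1],[0,0,0,0,0,0,1]]]' >/dev/null
python3 - <<'E'
from plan import *
import cv2
rep("low",placeTCP((0,0,.04)),MP);rep("seat",placeTCP(),MP)
t=arm.capture("top")[:,:,::-1];s=arm.capture("side")[:,:,::-1]
cv2.imwrite("pics/t_low.png",t);cv2.imwrite("pics/s_low.png",s)
t=cv2.resize(t[100:200,245:345],None,fx=4,fy=4,interpolation=cv2.INTER_CUBIC);s=cv2.resize(s[120:220,195:295],None,fx=4,fy=4,interpolation=cv2.INTER_CUBIC)
cv2.imwrite("pics/low.png",np.hstack([t,s]))
E
```

```text
t: 11.7
tool_pos: [0.4958, -0.1544, 0.0855]
tcp_rot: [-1.524, -2.207, -0.408]
wrist_force: [0.2, -1.0, -2.7]
finger_gap: 0.0324
gripper_force: 59.9
low TCP [ 0.4948 -0.1568  0.0839] shift(units, current tool axes) [-0.04 -0.03  0.03] turn(units) [0.01 0.01 0.  ] shift in target axes [-0.04 -0.03  0.03]
  q [-0.55  0.68  1.61  0.32  1.29 -1.07] pos [ 0.496  -0.1551  0.0862] F [-0.4  0.2 -2.3] gap 0.0322
seat TCP [ 0.4948 -0.1568  0.0439] shift(units, current tool axes) [-0.44 -0.03  0.72] turn(units) [0.01 0.01 0.  ] shift in target axes [-0.44 -0.03  0.72]
  q [-0.55  0.68  1.61  0.32  1.29 -1.07] pos [ 0.496  -0.1551  0.0862] F [-0.4  0.2 -2.3] gap 0.0322
```

View pics/low.png

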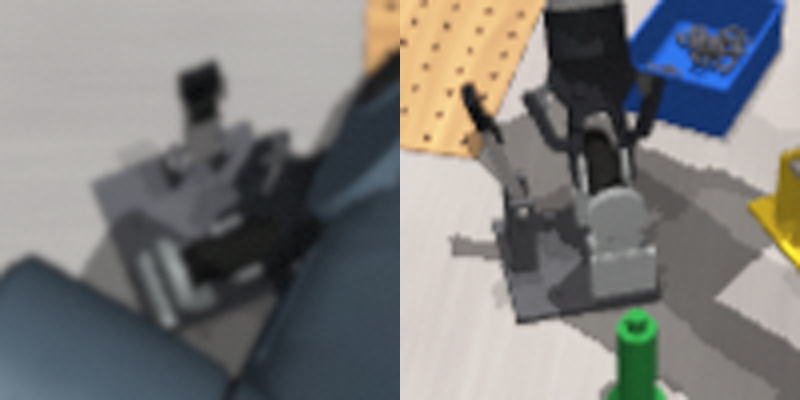

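```bash
python3 - <<'E'
from plan import *
from h import proj
import cv2
o=arm.get_obs();A=R.from_rotvec(o["tcp_rot"]).as_matrix()
mid=o["tool_pos"]+A@OFF;ax=A@AX;foot=mid-.06*ax
d=mid-SEAT;print("mid rel seat mm",(d@xc*1e3,d@yc*1e3,d[2]*1e3),"axis err",(ax@xc,ax[2]))
t=cv2.resize(cv2.imread("pics/t_low.png")[100:200,245:345],None,fx=4,fy=4,interpolation=cv2.INTER_CUBIC);s=cv2.resize(cv2.imread("pics/s_low.png")[120:220,195:295],None,fx=4,fy=4,interpolation=cv2.INTER_CUBIC)
a=np.linspace(0,2*np.pi,60);u=np.cross(ax,xc);
def draw(P,c,cl=True):
    for im,n,x0,y0 in((t,"top",245,100),(s,"side",195,120)):
        q=((proj(n,P)-[x0,y0]+.5)*4-.5).round().astype(int);cv2.polylines(im,[q],cl,c,1)
for off,c in((0,(0,0,255)),(.01,(0,255,255))):
    draw(foot+off*ax+.028*(np.outer(np.cos(a),xc)+np.outer(np.sin(a),u)),c)
S0=SEAT-[0,0,.06]
for P in([[-.03,.064,.06],[.03,.064,.06],[.03,.072,.06],[-.03,.072,.06]],[[-.035,-.06,.01],[.105,-.06,.01],[.105,.08,.01],[-.035,.08,.01]]):
    P=np.array(P);draw(S0+P[:,:1]*xc+P[:,1:2]*yc+P[:,2:]*[0,0,1],(0,255,0))
cv2.imwrite("pics/low2.png",np.hstack([t,s]))
E
```

```text
mid rel seat mm (np.float64(1.6809744355577323), np.float64(0.9717548508134846), np.float64(42.50872765264414)) axis err (np.float64(-0.000573338399731671), np.float64(0.0010311658887497805))
```

View pics/low2.png

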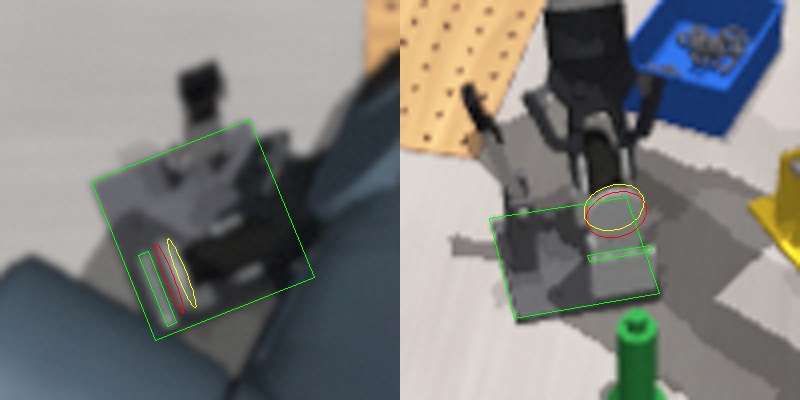

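```bash
python3 - <<'E'
from plan import *
from h import proj
import cv2
g=cv2.imread("pics/t_low.png",0).astype(np.float32)
o=arm.get_obs();A=R.from_rotvec(o["tcp_rot"]).as_matrix()
mid=o["tool_pos"]+A@OFF
S0=SEAT-[0,0,.06]
for z,xs in((.130,(-.008,0,.008)),(.06,(-.026,-.02,-.012))):
  ys=np.arange(.025,.085,.003)
  print(z,(ys*1e3).astype(int))
  for x in xs:
    p=proj("top",S0+x*xc+ys[:,None]*yc+[0,0,z]).astype(np.float32)
    print(x,cv2.remap(g,p[:,:1],p[:,1:],cv2.INTER_LINEAR).ravel().astype(int))
p=cv2.resize(cv2.imread("pics/t_low.png")[145:190,270:315],None,fx=13,fy=13,interpolation=cv2.INTER_CUBIC)
cv2.imwrite("pics/z.png",p)
E
```

```text
0.13 [25 28 31 34 37 39 43 46 48 51 54 57 60 64 66 69 72 75 78 81]
-0.008 [ 24  18  15  15  15  17  20  29  56  97 130 139 126 100  77  76 100 115
 108  88]
0 [ 30  26  25  21  20  21  23  35  68 114 148 153 134 103  79  83 106 118
 109  88]
0.008 [ 34  30  31  31  28  24  22  31  62 105 141 152 136 103  78  80 103 117
 108  87]
0.06 [25 28 31 34 37 39 43 46 48 51 54 57 60 64 66 69 72 75 78 81]
-0.026 [ 47  56  69  76  77  77  76  72  65  59  53  53  66  96 123 129 111  80
  57  50]
-0.02 [ 49  66  82  91  95  95  97 100 100  94  84  70  72  94 117 122 106  79
  56  49]
-0.012 [ 37  49  63  68  70  78  94 114 124 119 101  82  78  94 113 114  97  77
  61  54]
```

View pics/z.png

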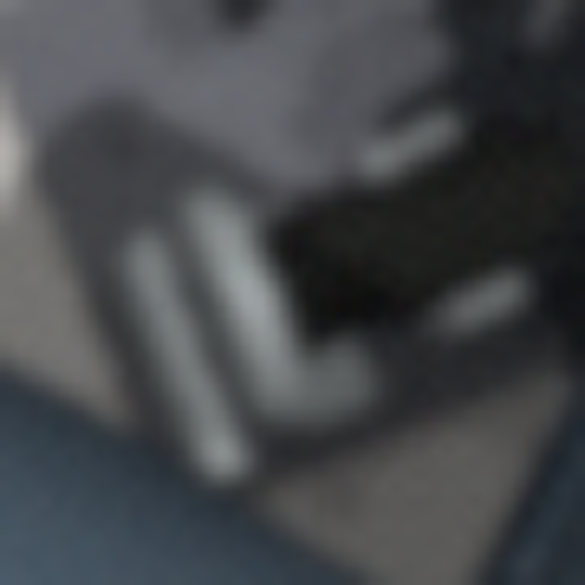

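The flange edge reads at y 50–63 mm (centre about 56.5), and the end plate's centre is about 68.5 mm, so the alignment agrees with the fit. I'll lower it.

```bash
python3 -m pendant '[[[-0.08,-0.02,0.12,0,0,0,1],[-0.1,-0.02,0.16,0,0,0,1],[-0.1,0,0.16,0,0,0,1],[-0.06,0,0.1,0,0,0,1],[-0.04,0,0.08,0,0,0,1],[0,0,0,0,0,0,1],[0,0,0,0,0,0,1]]]'
cat >> plan.py <<'E'
def stat():
    o=arm.get_obs();A=R.from_rotvec(o["tcp_rot"]).as_matrix();d=o["tool_pos"]+A@OFF-SEAT;ax=A@AX
    print("mid mm",(np.array([d@xc,d@yc,d[2]])*1e3).round(1),"axis",(ax@xc).round(3),ax[2].round(3),"F",o["wrist_force"].round(1),"gap",o["finger_gap"].round(4),"t",o["t"])
E
python3 -c "
from plan import *
stat()"
```

```text
t: 12.7
tool_pos: [0.4941, -0.1567, 0.0491]
tcp_rot: [-1.525, -2.206, -0.409]
wrist_force: [1.1, -0.4, -2.4]
finger_gap: 0.0321
gripper_force: 59.9Traceback (most recent call last):
  File "<string>", line 3, in <module>
    stat()
    ~~~~^^
  File "plan.py", line 18, in stat
    print("mid mm",(np.array([d@xc,d@yc,d[2]])*1e3).round(1),"axis",(ax@xc).round(3),ax[2].round(3),"F",o["wrist_force"].round(1),"gap",o["finger_gap"].round(4),"t",o["t"])
                                                                                                                                        ^^^^^^^^^^^^^^^^^^^^^
AttributeError: 'float' object has no attribute 'round'
```

```bash
sed -i 's/o\["finger_gap"\].round(4)/round(o["finger_gap"],4)/' plan.py; python3 -c "
from plan import *
stat()"
python3 -m pendant '[[[-0.02,0,0.035,0,0,0,1],[-0.01,0,0.017,0,0,0,1],[0,0,0,0,0,0,1]]]';python3 -c "
from plan import *
stat()"
```

```text
mid mm [-0.6  0.4  5.2] axis -0.001 -0.0 F [ 1.1 -0.4 -2.4] gap 0.0321 t 12.7
t: 13.0
tool_pos: [0.4941, -0.1567, 0.0463]
tcp_rot: [-1.525, -2.206, -0.409]
wrist_force: [-1.2, -0.9, 0.1]
finger_gap: 0.0322
gripper_force: 60.0
mid mm [-0.7  0.4  2.4] axis -0.0 -0.0 F [-1.2 -0.9  0.1] gap 0.0322 t 13.0
```

```bash
for i in 1; do python3 -m pendant '[[[-0.01,0,0.017,0,0,0,1],[0,0,0,0,0,0,1]]]' | grep -E 'pos|wrist'; python3 -m pendant '[[[-0.01,0,0.017,0,0,0,1],[0,0,0,0,0,0,1]]]'| grep -E 'pos|wrist';  python3 -m pendant '[[[-0.01,0,0.017,0,0,0,1],[0,0,0,0,0,0,1]]]'| grep -E 'pos|wrist'; done; python3 -c "
from plan import *
stat()"
```

```text
tool_pos: [0.4941, -0.1568, 0.046]
wrist_force: [-2.9, -1.3, 8.5]
tool_pos: [0.4941, -0.1568, 0.0459]
wrist_force: [-5.8, -1.9, 18.3]
tool_pos: [0.4941, -0.1568, 0.0458]
wrist_force: [-7.7, -1.5, 27.4]
mid mm [-0.7  0.3  1.9] axis 0.0 -0.002 F [-7.7 -1.5 27.4] gap 0.0325 t 13.6
```

```bash
python3 -m pendant '[[[0.013,-0.015,-0.022,0,0,0,1],[0.007,-0.01,-0.012,0,0,0,1],[0,0,0,0,0,0,1]]]' | grep -E 'pos|wrist'; python3 -c "
from plan import *
stat()"
```

```text
tool_pos: [0.4934, -0.1571, 0.0456]
wrist_force: [2.7, 0.7, 7.1]
mid mm [-1.4  0.2  1.8] axis -0.001 0.0 F [2.7 0.7 7.1] gap 0.0323 t 13.9
```

```bash
python3 -m pendant '[[[0,0.007,0,0,0,0,0.5],[0,0,0,0,0,0,0],[0,0,0,0,0,0,-0.5],[0,0,0,0,0,0,-1],[0,0,0,0,0,0,-1],[0,0,0,0,0,0,-1],[0,0,0,0,0,0,-1]]]'
python3 - <<'E'
from plan import *
import cv2
stat()
t=arm.capture("top")[:,:,::-1];s=arm.capture("side")[:,:,::-1]
cv2.imwrite("pics/t_rel.png",t)
t=cv2.resize(t[100:200,245:345],None,fx=4,fy=4,interpolation=cv2.INTER_CUBIC);s=cv2.resize(s[120:220,195:295],None,fx=4,fy=4,interpolation=cv2.INTER_CUBIC)
cv2.imwrite("pics/rel.png",np.hstack([t,s]))
E
```

```text
t: 14.6
tool_pos: [0.4926, -0.1569, 0.0447]
tcp_rot: [-1.524, -2.205, -0.408]
wrist_force: [-3.3, -0.3, -2.1]
finger_gap: 0.0855
gripper_force: 1.7
mid mm [-2.1  0.7  0.9] axis -0.0 -0.001 F [-3.3 -0.3 -2.1] gap 0.0855 t 14.6
```

View pics/rel.png

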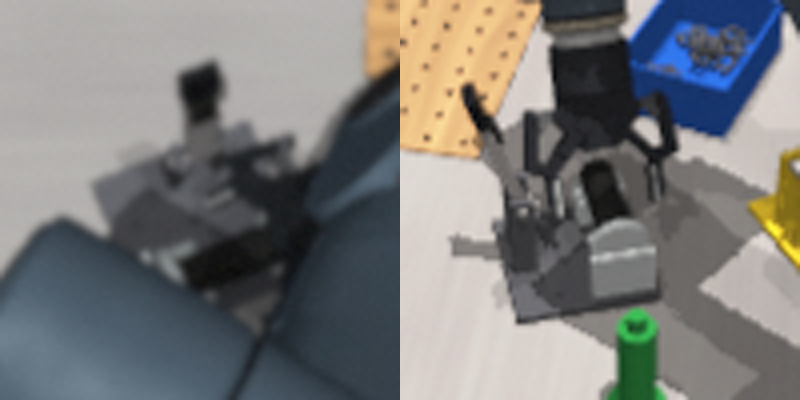

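The roller lies in both saddles with its flange down behind the end plate, at side-crop (620,240), and the fingers are open on either side. I'll retreat along the tool axis.

```bash
python3 -m pendant '[[[0,0,0,0,0,0,-1],[0,0,0,0,0,0,-1]]]';python3 -m pendant '[[[0,0,-0.1,0,0,0,-1],[0,0,-0.4,0,0,0,-1],[0,0,-0.7,0,0,0,-1],[0,0,-0.8,0,0,0,-1],[0,0,-0.8,0,0,0,-1],[0,0,-0.8,0,0,0,-1],[0,0,-0.8,0,0,0,-1]]]'; python3 - <<'E'
from plan import *
al=1.7815
Md=tool(yaw-np.pi/2,0)
S0=SEAT-[0,0,.06]
print("pad open",S0+xc*(.085-.115*np.cos(al)+.006*np.sin(al))+[0,0,.089+.115*np.sin(al)])
rep("behind",S0+xc*.19+[0,0,.30],Md)
E
```

```text
t: 14.9
tool_pos: [0.4928, -0.1569, 0.0449]
tcp_rot: [-1.524, -2.205, -0.408]
wrist_force: [-4.4, 0.3, -2.9]
finger_gap: 0.0852
gripper_force: 2.1
t: 15.6
tool_pos: [0.5327, -0.2608, 0.2382]
tcp_rot: [-1.526, -2.208, -0.41]
wrist_force: [-0.7, -1.1, -0.3]
finger_gap: 0.0857
gripper_force: 0.0
pad open [ 0.6030307  -0.12289441  0.20145666]
behind TCP [ 0.6732 -0.0962  0.3   ] shift(units, current tool axes) [ 2.42  3.79 -0.03] turn(units) [ 0.03 -5.98 -0.02] shift in target axes [ 2.08  3.8  -1.24]
  q [-0.65  0.64  1.26  0.27  1.69 -1.04] pos [ 0.5327 -0.2608  0.2382] F [-0.7 -1.1 -0.3] gap 0.0857
```

```bash
python3 -m pendant '[[[0,0,-0.5,0,-1,0,-1],[0,0,-0.5,0,-1,0,-1],[0,0,-0.4,0,-1,0,1],[0,0,0,0,-1,0,1],[0,0,0,0,-1,0,1],[0,0,0,0,-1,0,1],[0,0.6,0,0,0,0,1],[0,0.6,0,0,0,0,1]]]' >/dev/null
python3 -m pendant '[[[0.4,0.7,0,0,0,0,1],[0.4,0.7,0,0,0,0,1],[0.4,0.7,0,0,0,0,1],[0.4,0.5,0,0,0,0,1],[0.4,0,0,0,0,0,1],[0.4,0,0,0,0,0,1],[0,0,0,0,0,0,1],[0,0,0,0,0,0,1]]]'
python3 - <<'E'
from plan import *
import cv2
Md=tool(yaw-np.pi/2,0);S0=SEAT-[0,0,.06]
rep("behind",S0+xc*.165+[0,0,.30],Md)
o=arm.get_obs();d=o["tool_pos"]-S0;print("cradle frame",d@xc,d@yc,d[2])
prev=None
for al in (1.6,1.4,1.2,1,.8,.6,.4,.2,.1,0):
    w=np.array([.085-.112*np.cos(al)+.006*np.sin(al)+.01,.089+.112*np.sin(al)+.006*np.cos(al)])
    print(al,w.round(4),None if prev is None else ((w-prev)*[1,-1]/.05).round(2));prev=w
t=arm.capture("top")[:,:,::-1];s=arm.capture("side")[:,:,::-1]
t=cv2.resize(t[100:200,245:345],None,fx=4,fy=4,interpolation=cv2.INTER_CUBIC);s=cv2.resize(s[120:220,195:295],None,fx=4,fy=4,interpolation=cv2.INTER_CUBIC)
cv2.imwrite("pics/beh.png",np.hstack([t,s]))
E
```

```text
t: 17.2
tool_pos: [0.6783, -0.1085, 0.2997]
tcp_rot: [1.785, 2.583, 0.001]
wrist_force: [-0.5, 0.1, -1.0]
finger_gap: -0.0002
gripper_force: 0.0
behind TCP [ 0.6498 -0.1051  0.3   ] shift(units, current tool axes) [ 0.26 -0.51 -0.01] turn(units) [ 0.02  0.01 -0.02] shift in target axes [ 0.27 -0.51 -0.01]
  q [-0.23  0.56  1.17  0.    1.42 -0.59] pos [ 0.6783 -0.1085  0.2997] F [-0.5  0.1 -1. ] gap -0.0002
cradle frame 0.1904216002798949 -0.013267785300193048 0.29966118143999054
1.6 [0.1043 0.2008] None
1.4 [0.0819 0.2004] [-0.45  0.01]
1.2 [0.06   0.1956] [-0.44  0.1 ]
1 [0.0395 0.1865] [-0.41  0.18]
0.8 [0.0213 0.1735] [-0.37  0.26]
0.6 [0.006  0.1572] [-0.31  0.33]
0.4 [-0.0058  0.1381] [-0.24  0.38]
0.2 [-0.0136  0.1171] [-0.16  0.42]
0.1 [-0.0158  0.1062] [-0.05  0.22]
0 [-0.017  0.095] [-0.02  0.22]
```

View pics/beh.png

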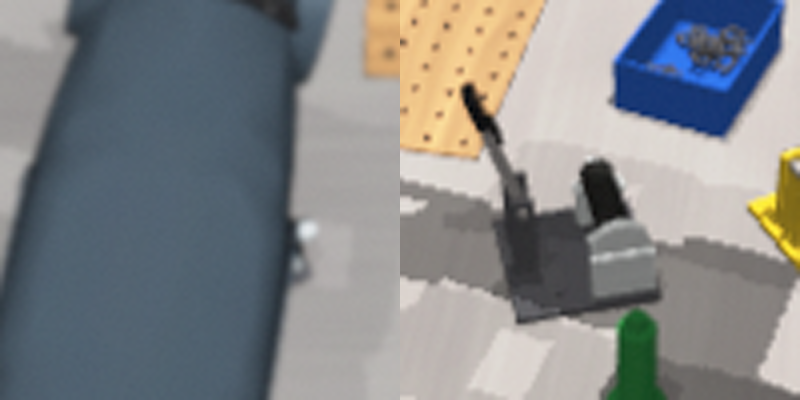

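The roller lies seated with its flange hidden behind the end plate, at side-crop (620,240), and the keeper is still open at (480,120). I'll go behind the keeper.

```bash
python3 -m pendant '[[[0.13,0,0.4,0,0,0,1],[0.14,0,0.6,0,0,0,1],[0,0,0.6,0,0,0,1],[0,0,0.4,0,0,0,1],[0,0,0.2,0,0,0,1],[0,-0.3,0,0,0,0,1],[0,-0.3,0,0,0,0,1],[0,-0.3,0,0,0,0,1]]]'
python3 -m pendant '[[[0,-0.2,0,0,0,0,1],[0,-0.2,0,0,0,0,1],[0,-0.2,0,0,0,0,1],[0,-0.2,0,0,0,0,1],[0,0,0,0,0,0,1]]]'
cat >> plan.py <<'E'
def cf():
    o=arm.get_obs();d=o["tool_pos"]-SEAT+[0,0,.06];f=o["wrist_force"]
    print("cradle frame TCP",np.round([d@xc,d@yc,d[2]],4),"F",np.round([f@xc,f@yc,f[2]],1))
E
python3 -c "
from plan import *
cf()"
```

```text
t: 18.1
tool_pos: [0.6311, -0.1127, 0.1893]
tcp_rot: [1.787, 2.583, 0.001]
wrist_force: [0.8, -0.4, -0.5]
finger_gap: 0.0
gripper_force: 0.0
t: 18.6
tool_pos: [0.5926, -0.1263, 0.1886]
tcp_rot: [-1.787, -2.583, 0.001]
wrist_force: [0.6, 0.4, -0.4]
finger_gap: 0.0004
gripper_force: 0.0
cradle frame TCP [0.1039 0.0005 0.1886] F [ 0.7  0.1 -0.4]
```

```bash
python3 -m pendant '[[[0,-0.22,0,0,0,0,1],[0,-0.22,0,0,0,0,1],[0,-0.22,0,0,0,0,1],[0,-0.22,0,0,0,0,1],[0,-0.22,0.02,0,0,0,1],[0,-0.2,0.02,0,0,0,1]]]' | grep -E 't:|wrist'
python3 -c "
from plan import *
cf()"
python3 -m pendant '[[[0,-0.18,0.13,0,0,0,1],[0,-0.18,0.13,0,0,0,1],[0,-0.15,0.16,0,0,0,1],[0,-0.15,0.17,0,0,0,1]]]' | grep -E 't:|wrist'
python3 -c "
from plan import *
cf()"
python3 -m pendant '[[[0,-0.12,0.19,0,0,0,1],[0,-0.12,0.19,0,0,0,1],[0,-0.08,0.21,0,0,0,1],[0,-0.08,0.21,0,0,0,1]]]' | grep -E 't:|wrist'
python3 -c "
from plan import *
cf()"
```

```text
t: 19.2
tcp_rot: [1.787, 2.584, 0.0]
wrist_force: [2.2, 1.0, -0.3]
cradle frame TCP [0.0391 0.0007 0.1867] F [ 2.4  0.2 -0.3]
t: 19.6
tcp_rot: [-1.786, -2.584, 0.0]
wrist_force: [0.0, -0.2, 1.5]
cradle frame TCP [0.0063 0.0007 0.1564] F [-0.  -0.2  1.5]
t: 20.0
tcp_rot: [-1.786, -2.584, -0.0]
wrist_force: [1.6, 0.8, 1.4]
cradle frame TCP [-0.0132  0.0008  0.1162] F [1.8 0.2 1.4]
```

Contact forces match pushing the keeper (about 2 N). I'll press it home in small steps.

```bash
python3 -m pendant '[[[0,-0.05,0.18,0,0,0,1],[0,-0.02,0.12,0,0,0,1],[0,0,0.06,0,0,0,1],[0,0,0,0,0,0,1]]]' | grep -E 't:|wrist'
python3 -c "
from plan import *
cf()"
for i in 1; do python3 -m pendant '[[[0,0,0.04,0,0,0,1],[0,0,0,0,0,0,1]]]' | grep -E 'pos|wrist'; python3 -m pendant '[[[0,0,0.04,0,0,0,1],[0,0,0,0,0,0,1]]]' | grep -E 'pos|wrist'; done; python3 -c "
from plan import *
cf()"
```

```text
t: 20.4
tcp_rot: [-1.786, -2.583, 0.0]
wrist_force: [0.7, -0.3, 1.1]
cradle frame TCP [-0.0166  0.001   0.0987] F [ 0.5 -0.5  1.1]
tool_pos: [0.4801, -0.1688, 0.0972]
wrist_force: [0.2, 0.1, 0.6]
tool_pos: [0.48, -0.1688, 0.0951]
wrist_force: [-0.7, -0.2, 0.7]
cradle frame TCP [-0.0164  0.0008  0.0951] F [-0.7  0.   0.7]
```

```bash
python3 -m pendant '[[[0,0,0.04,0,0,0,1],[0,0,0,0,0,0,1]]]' | grep -E 'pos|wrist'; python3 -m pendant '[[[0,0,0.03,0,0,0,1],[0,0,0,0,0,0,1]]]' | grep -E 'pos|wrist';python3 -m pendant '[[[0,0,0.03,0,0,0,1],[0,0,0,0,0,0,1]]]' | grep -E 'pos|wrist'; python3 -c "
from plan import *
cf()"
```

```text
tool_pos: [0.4802, -0.1689, 0.0947]
wrist_force: [-6.9, 2.9, 21.6]
tool_pos: [0.4803, -0.1689, 0.0943]
wrist_force: [-12.5, 4.9, 39.4]
tool_pos: [0.4804, -0.169, 0.094]
wrist_force: [-17.4, 6.5, 56.2]
cradle frame TCP [-0.0161  0.0004  0.094 ] F [-13.9  12.3  56.2]
```

```bash
python3 -m pendant '[[[0,0,0,0,0,0,1],[0,0,-0.1,0,0,0,1],[0,0,-0.3,0,0,0,1],[0,0,-0.6,0,0,0,1],[0,0,-0.8,0,0,0,1],[0,0,-0.8,0,0,0,1],[0,0,-0.8,0,0,0,1],[0,0,-0.8,0,0,0,1]]]'
python3 - <<'E'
from bench import arm
import cv2,numpy as np
s=arm.capture("side")[:,:,::-1]
cv2.imwrite("pics/fin.png",cv2.resize(s[110:230,185:315],None,fx=5,fy=5,interpolation=cv2.INTER_CUBIC))
E
```

```text
t: 22.2
tool_pos: [0.4797, -0.1686, 0.3019]
tcp_rot: [1.786, 2.584, 0.0]
wrist_force: [1.4, -1.3, 0.2]
finger_gap: 0.0002
gripper_force: 0.0
```

View pics/fin.png

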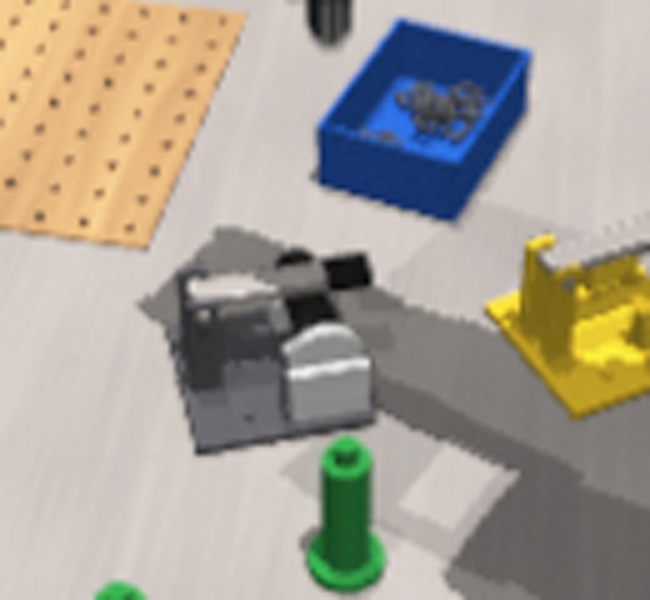

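The keeper lies level across the roller, with its pad at (348,272) and the flange behind the end plate at (325,345). The arm is clear, so I'm handing in.

```bash
python3 -c "
from bench import arm
print(arm.close_job())"
```

```text
the job is handed in; nothing more can be done
None
```

The flanged roller lies in both saddles with its flange in the slot, the keeper was pressed home at about 56 N, and I handed the job in at about 22 s of the 69 s limit; no verdict came back, but the last picture showed the keeper level across the roller and the arm clear.

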